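# Pack the gap beside a printed housing and hold it tight

## Task

Stand spacer plates from the rack upright and square in the gap between the sliding jaw and the flat lug of the clear printed housing, as many as it takes, so that the jaw, pushed in by its black grip, comes up tight on the stack with its pointer alongside the short strip on the bed plate, and not at the end of its travel. The jaw springs back when let go: finish while still gripping it and pressing the stack firmly against the lug, without ramming it. Leave the screwdriver, the jar and the bush alone.

Things in the scene. Friction and masses are not known exactly. Their poses are not given: they have to be found in the camera images.
- fixture: Steel bed plate of the fixture, 130 (x) x 370 (y) mm, 12 mm thick, fixed. Origin at bench level on the slide's centre line; plates stand on its top, 12 mm higher. +y: the way the jaw closes, towards the housing. A flat strip 18 mm long lies at x = 46, y = -31.5 to -13.5 mm: the jaw's pointer is alongside it at joint values 0.031 to 0.049.
- jaw (a joint): Travel of the sliding jaw along the fixture's +y, in m: 0 = fully back (as it starts, spring-loaded), 0.050 = end of travel. A return spring of about 6 N (7 N at the end) pushes it back always. The jaw is an aluminium block 40 mm wide (x), 45 mm long (y), its top 59.5 mm above the bench; its face is upright.
- jaw_face (a point): Bottom middle of the jaw's front face, on the bed plate's top level (12 mm above the bench); the face stands at fixture y = -0.040 + joint value.
- jaw_grip (a point): Centre of the upper part of the jaw's black upright square grip, 24 x 24 mm, 83.5 mm above the bench. The grip reaches from 59.5 to 95.5 mm above the bench; its axis is 26 mm behind the jaw face and its sides are square to the fixture's axes.
- housing: Clear 3D-printed cylindrical housing, 110 mm diameter, 68 mm tall, with four bosses, bolted on the bed plate: fixed. Origin at the middle of its underside, on the bed plate's top. A lug reaches out towards the jaw. How far along the fixture it is bolted differs from job to job.
- lug_face (a point): Bottom middle of the flat upright end face of the housing's lug, 40 mm wide (x) and 52 mm tall, on the bed plate's top level, square to the fixture's y axis. With the jaw at its end of travel there is still a gap of 10 to 30 mm to this face; fully back, 50 mm more.
- plate0: One of four equal loose aluminium spacer plates, 46 mm wide (its x) x 12 mm thick (its y) x 50 mm tall (z), 50 to 100 g, standing upright in a groove of the rack. Origin at the middle of its underside. Plates in the gap may stand a few mm apart: the jaw pushes them together.
- plate1: One of four equal loose aluminium spacer plates, 46 mm wide (its x) x 12 mm thick (its y) x 50 mm tall (z), 50 to 100 g, standing upright in a groove of the rack. Origin at the middle of its underside. Plates in the gap may stand a few mm apart: the jaw pushes them together.
- plate2: One of four equal loose aluminium spacer plates, 46 mm wide (its x) x 12 mm thick (its y) x 50 mm tall (z), 50 to 100 g, standing upright in a groove of the rack. Origin at the middle of its underside. Plates in the gap may stand a few mm apart: the jaw pushes them together.
- plate3: One of four equal loose aluminium spacer plates, 46 mm wide (its x) x 12 mm thick (its y) x 50 mm tall (z), 50 to 100 g, standing upright in a groove of the rack. Origin at the middle of its underside. Plates in the gap may stand a few mm apart: the jaw pushes them together.
- rack: Grey plate rack, 85 (x) x 160 (y) mm, fixed to the bench. Base 6 mm thick, on which the plates stand; ribs 38 mm long (x) up to 14 mm above the bench between them; plates stand 34 mm apart along its y.
- driver: Screwdriver lying on the bench, a bystander. Origin under its middle.
- jar: Closed clear jar, 56 mm diameter, 70 mm tall, a bystander. Origin at the middle of its underside.
- bush: Clear printed bush, 44 mm outside, 30 mm tall, a bystander. Origin at the middle of its underside.
There are look-alikes about, which are no part of the job. Leave any orange or purple look-alike of the plate3 alone.

How it is judged:
On the way:
1. a first plate stands upright in the gap, let go, with the jaw still back ((((horizontal distance between plate0 and fixture below 0.06 m and height (world z) of plate0 below 0.07 m) and (angle between plate0's own z axis and vertical below 0.12 rad and angle between the y axis of plate0 and the y axis of fixture, either way round below 0.15 rad and x of plate0 in the frame of fixture between -0.012 and 0.012 m and height (world z) of plate0 between 0.008 and 0.016 m) and not (contact force between the fingers and plate0 above 0.2 N)) or ((horizontal distance between plate1 and fixture below 0.06 m and height (world z) of plate1 below 0.07 m) and (angle between plate1's own z axis and vertical below 0.12 rad and angle between the y axis of plate1 and the y axis of fixture, either way round below 0.15 rad and x of plate1 in the frame of fixture between -0.012 and 0.012 m and height (world z) of plate1 between 0.008 and 0.016 m) and not (contact force between the fingers and plate1 above 0.2 N)) or ((horizontal distance between plate2 and fixture below 0.06 m and height (world z) of plate2 below 0.07 m) and (angle between plate2's own z axis and vertical below 0.12 rad and angle between the y axis of plate2 and the y axis of fixture, either way round below 0.15 rad and x of plate2 in the frame of fixture between -0.012 and 0.012 m and height (world z) of plate2 between 0.008 and 0.016 m) and not (contact force between the fingers and plate2 above 0.2 N)) or ((horizontal distance between plate3 and fixture below 0.06 m and height (world z) of plate3 below 0.07 m) and (angle between plate3's own z axis and vertical below 0.12 rad and angle between the y axis of plate3 and the y axis of fixture, either way round below 0.15 rad and x of plate3 in the frame of fixture between -0.012 and 0.012 m and height (world z) of plate3 between 0.008 and 0.016 m) and not (contact force between the fingers and plate3 above 0.2 N))) and value of joint jaw below 0.02 m), for 0.1 s.
At the end, for the whole second after the job is handed in: Fingers hold the jaw (over 3 N), still, at 30 to 49.4 mm of travel; it presses a plate and a plate presses the lug, over 4 N each; each plate in the gap stands on the bed plate, upright (0.12 rad), square (0.15 rad), within 12 mm of the centre line, untouched by fingers (value of joint jaw between 0.03 and 0.0494 m and contact force between the fingers and jaw above 3 N and (contact force between jaw and plate0 above 4 N or contact force between jaw and plate1 above 4 N or contact force between jaw and plate2 above 4 N or contact force between jaw and plate3 above 4 N) and (contact force between housing and plate0 above 4 N or contact force between housing and plate1 above 4 N or contact force between housing and plate2 above 4 N or contact force between housing and plate3 above 4 N) and (not (horizontal distance between plate0 and fixture below 0.06 m and height (world z) of plate0 below 0.07 m) or (angle between plate0's own z axis and vertical below 0.12 rad and angle between the y axis of plate0 and the y axis of fixture, either way round below 0.15 rad and x of plate0 in the frame of fixture between -0.012 and 0.012 m and height (world z) of plate0 between 0.008 and 0.016 m)) and (not (horizontal distance between plate1 and fixture below 0.06 m and height (world z) of plate1 below 0.07 m) or (angle between plate1's own z axis and vertical below 0.12 rad and angle between the y axis of plate1 and the y axis of fixture, either way round below 0.15 rad and x of plate1 in the frame of fixture between -0.012 and 0.012 m and height (world z) of plate1 between 0.008 and 0.016 m)) and (not (horizontal distance between plate2 and fixture below 0.06 m and height (world z) of plate2 below 0.07 m) or (angle between plate2's own z axis and vertical below 0.12 rad and angle between the y axis of plate2 and the y axis of fixture, either way round below 0.15 rad and x of plate2 in the frame of fixture between -0.012 and 0.012 m and height (world z) of plate2 between 0.008 and 0.016 m)) and (not (horizontal distance between plate3 and fixture below 0.06 m and height (world z) of plate3 below 0.07 m) or (angle between plate3's own z axis and vertical below 0.12 rad and angle between the y axis of plate3 and the y axis of fixture, either way round below 0.15 rad and x of plate3 in the frame of fixture between -0.012 and 0.012 m and height (world z) of plate3 between 0.008 and 0.016 m)) and not (contact force between the fingers and plate0 above 0.5 N) and not (contact force between the fingers and plate1 above 0.5 N) and not (contact force between the fingers and plate2 above 0.5 N) and not (contact force between the fingers and plate3 above 0.5 N) and linear speed of jaw below 0.01 m/s); the arm keeps its last pose, push and grip.
It fails at once if the screwdriver, jar or bush is moved by more than 30 mm (distance of any of driver, jar, bush from where it was at the start of the episode above 0.03 m).
It fails at once if the stack is rammed against the printed lug with over 80 N (contact force between housing and plate0 above 80 N or contact force between housing and plate1 above 80 N or contact force between housing and plate2 above 80 N or contact force between housing and plate3 above 80 N).
It also fails if it takes over 67 s, if anything falls off the work surface, if the arm or the gripper's body presses on something with over 40 N, if the wrist force passes 120 N, or if a joint passes its speed limit or range.

## Robot

A 6-joint arm with a two-finger parallel gripper is mounted at the origin on the work surface. World frame = base frame: x ahead of the robot, y to its left, z up, the work surface at z = 0. Lengths are in m, angles in rad, forces in N, time in s.
With the tool pointing down it reaches from about 0.35 to 0.85 m from the base axis. Payload 8.1 kg.
Tool frame: the origin (TCP) lies between the finger pads; the fingertips stand 11 mm ahead of it and the grasp point (between the pads) lies 8 mm behind it (tips_ahead is the z of the fingertips in the tool frame, in m); z points along the fingers, y is the line along which they close (so a half turn about z gives the same grasp; the last joint's range is limited). The gripper opens to 93 mm and grips with 3 to 60 N. Pads are 15 mm wide; open, the fingers measure 128 mm over their backs; the gripper's body (75 mm by 188 mm) begins 65 mm behind the grasp point.
Start: joints at [-1.412, 0.13, 1.488, -0, 1.523, -0.085], TCP at [0.145, -0.582, 0.23] pointing down, gripper open.
Joint ranges: [-2.96, 2.96], [-0.89, 2.26], [0.02, 2.5], [-1.34, 4.48], [0, 2.73], [-2.66, 2.66]. Speed limits (rad/s): [2.39, 2.39, 2.79, 3.14, 3.14, 3.14].

## Interface

Orientations are given as a rotation vector (axis times angle).
In Python, from plant import read_state, read_camera, close_job, tips_ahead gives the robot as it stands. The module is installed in compiled form; this text tells all that it offers.
- The arm moves only by the tool move_arm, never from a script. Its argument "plan" is a list of rows, each a list of 7 numbers: the turn, a rotation vector about the tool's x, y, z in units of 6 degrees (1.0 is 6 degrees), then the shift along the tool's x, y, z in units of 25 mm (1.0 is 25 mm), then the finger opening in mm, from 0 to 93. A call has exactly 10 rows; each row shifts and turns the commanded pose from where the row before left it, along the tool's axes as they then stand; what a row does not reach is not made up. A row lasts 1/10 s, in which the tool goes at most 50 mm and 8.59 degrees, less where a joint would pass 70% of its speed; a pose out of reach is approached as far as the arm can. A call is refused whole if a number of a shift passes 1 or a number of a turn 1, either way. A call with a gripper value outside its range is refused whole. The fingers move at their own pace and stop on an object; "force" is the grip in N (left out, the last holds). Time passes only in rows, so rows that do not move let the fingers close, or fill a call up. It gives the time, the measured TCP pose, the force, the opening and the grip force at its end, in the units of the state.
- read_state(): the state, without advancing time (a new reading comes with each control period).
- read_camera(name): name is "scene" or "top" or "wrist"; returns a dict with "frame" (400x640x3 uint8, red, green, blue), "z_map" (400x640 float32, m along the optical axis (not along the pixel's ray), 0 where there is no reading), "fx", "fy", "cx", "cy" (pixels), "distortion" ([k1, k2, p1, p2, k3] as OpenCV has them; the pictures are not rectified), "rvec" (rotation vector, rad) and "tvec" (3), from world to camera coordinates, as OpenCV has them. Camera axes: x right, y down, z forward; pixel columns grow to the right and rows downward; lengths in m; the calibration is good to about 2 mm. A picture is of the moment at which its call begins.
- close_job(): hands the job in; it is judged then, once.
The state is a dict: "t": time; "q": joint angles; "dq": joint speeds; "joint_torque": joint torques, N m; "tool_pos": TCP position; "orientation": TCP orientation; "force": force on the tool from outside, world axes, zero at the start; "wrist_torque": the same for the moment, N m; "opening": finger opening in m; "gripper_force": force on a finger pad.
Only numpy, scipy, OpenCV 4.12 (cv2) and the standard library are available. Lean on these libraries where they do the work, as an engineer would, in place of code of your own. Each camera call takes 0.05 s, during which the arm holds its last target. There are 200 camera calls.

## Working session

There is one attempt and no reset: what is moved stays moved. The work goes in short steps, Python scripts to look and compute and a tool call to move; the robot and the scene stay as the last step left them, time stands still between calls to the robot, and variables do not carry over. Pictures are saved under pics/ and viewed, at most 10 in all, crops included, and the job is handed in when it is done.

Besides the shell and the picture viewer there is one more tool, called after "Request:" as name([rows], argument=value, ...), one row to a line, values as JSON. move_arm: Moves the arm, as the interface text tells. Its arguments: {"type":"object","properties":{"plan":{"type":"array","items":{"type":"array","items":{"type":"number"}}},"force":{"type":"number"}},"required":["plan"]}

```bash
mkdir -p pics; cat > h.py <<'E'
import numpy as np, cv2
from plant import *
def cam(n):
    c=read_camera(n); c['K']=np.array([[c['fx'],0,c['cx']],[0,c['fy'],c['cy']],[0,0,1.]])
    c['d']=np.array(c['distortion'],float); c['R']=cv2.Rodrigues(np.array(c['rvec'],float))[0]; c['t']=np.array(c['tvec'],float).ravel(); return c
def rays(c,uv):
    p=cv2.undistortPoints(np.array(uv,float).reshape(-1,1,2),c['K'],c['d']).reshape(-1,2)
    return -c['R'].T@c['t'], np.c_[p,np.ones(len(p))]@c['R']
def onz(c,uv,z):
    o,d=rays(c,uv); return o+d*((z-o[2])/d[:,2])[:,None]
def cloud(c):
    h,w=c['z_map'].shape; v,u=np.mgrid[:h,:w]
    o,d=rays(c,np.stack([u,v],-1).reshape(-1,2)); P=o+d*c['z_map'].reshape(-1,1); P[c['z_map'].ravel()==0]=np.nan
    return P.reshape(h,w,3)
def proj(c,P): return cv2.projectPoints(np.array(P,float).reshape(-1,1,3),np.array(c['rvec'],float),c['t'],c['K'],c['d'])[0].reshape(-1,2)
def save(c,n): cv2.imwrite('pics/'+n,c['frame'][:,:,::-1])
E
python3 - <<'E'
from h import *
for n in ['scene','top']:
    c=cam(n); save(c,n+'0.png'); print(n,-c['R'].T@c['t'],c['R'][2],c['fx'],c['d'])
s=read_state(); print(s)
E
```

```text
scene [1.20050178 0.15486297 0.50633319] [-0.79245184 -0.27846609 -0.54265709] 453.1391555571888 [-0.02687979  0.          0.          0.          0.        ]
top [ 0.43628245 -0.06089494  0.70936761] [ 0.13064088  0.00934132 -0.99138575] 361.7777604303822 [-0.00014653  0.          0.          0.          0.        ]
{'t': 0.1, 'q': array([-1.41239552e+00,  1.31067702e-01,  1.48918891e+00, -2.85981456e-05,
        1.52301654e+00, -8.53849900e-02]), 'dq': array([-0.00069113, -0.00139024, -0.00047532,  0.00031588,  0.00116858,
        0.0005434 ]), 'joint_torque': array([ 2.43081042e-03, -5.61337388e+01, -4.93096375e+01,  7.69724767e-02,
        2.91104161e-02, -7.99923669e-05]), 'tool_pos': array([ 0.14476642, -0.58174827,  0.22869288]), 'orientation': array([-3.11661668e+00, -3.81788362e-01,  1.41112814e-04]), 'force': array([0.39133815, 0.48185665, 0.3552626 ]), 'wrist_torque': array([-0.01850364, -0.01364423,  0.00377554]), 'gripper_force': 0.0, 'opening': 0.09288181251998287}
```

View pics/scene0.png

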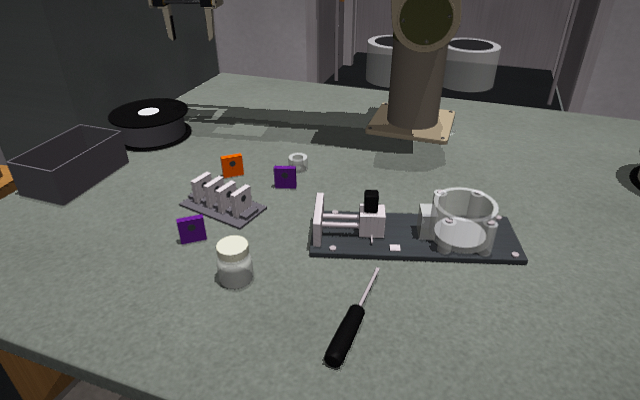

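View pics/top0.png

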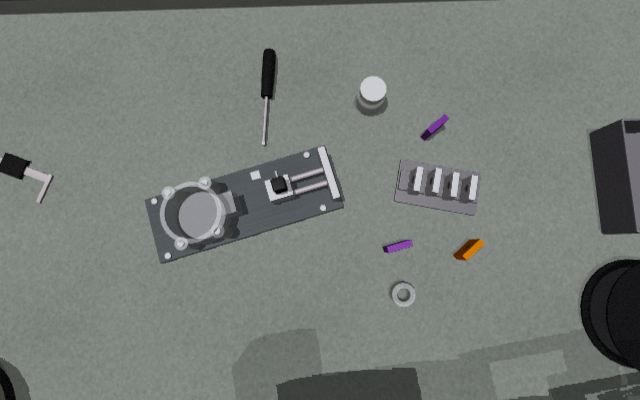

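The scene view shows the rack's four plates at about (195–250, 175–215), with the jaw grip at (371,200), the lug at (427,220) and the strip at (395,247). In the top view the plates are at about (417–473,185), the grip at (279,185), the lug at (230,203) and the fixture spans (147–343,147–262). Next I'll measure these.

```bash
python3 - <<'E'
from h import *
c=cam('top'); s=cam('scene'); P=cloud(c); Q=cloud(s)
img=c['frame']; hsv=cv2.cvtColor(img,cv2.COLOR_RGB2HSV)
def boxes(c,mask,z,mn=20):
    n,l,st,ce=cv2.connectedComponentsWithStats(mask.astype(np.uint8))
    for i in range(1,n):
        if st[i,4]<mn: continue
        v,u=np.nonzero(l==i); W=onz(c,np.c_[u,v],z)[:,:2]
        r=cv2.minAreaRect((W*1000).astype(np.float32)); print(z,st[i],np.round(r[0],1),np.round(r[1],1),round(r[2],1),'px',ce[i].round(1))
print('gray bench',img[300,150],'fixture',img[220,260],'plate',img[185,418],'rack',img[205,430])
reg=np.zeros(img.shape[:2],bool)
# fixture by depth
Z=P[...,2]; 
print('fix'); m=(Z>.007)&(Z<.018); m[:,360:]=0; boxes(c,m,.012,500)
print('fix dark'); m=(hsv[...,2]<85); m[:140]=0;m[270:]=0;m[:,:140]=0;m[:,350:]=0; boxes(c,m,.012,500)
print('plates depth'); m=(Z>.048)&(Z<.066); m[:,:395]=0; m[:,490:]=0; m[:155]=0; m[220:]=0; boxes(c,m,.056)
g=(hsv[...,2]>190)&(hsv[...,1]<60); g[:,:395]=0; g[:,490:]=0; g[:155]=0; g[220:]=0; print('plates bright');boxes(c,g,.056)
print('rack depth'); m=(Z>.003)&(Z<.02); m[:,:385]=0; m[:,490:]=0; m[:150]=0; m[225:]=0; boxes(c,m,.006,300)
print('grip'); m=(Z>.088)&(Z<.102); m[:,:262]=0; m[:,300:]=0; m[:165]=0;m[210:]=0; boxes(c,m,.0955)
print('jawtop'); m=(Z>.055)&(Z<.064); m[:,:255]=0; m[:,305:]=0; m[:165]=0;m[210:]=0; boxes(c,m,.0595)
print('lug'); m=(Z>.058)&(Z<.070); m[:,:140]=0; m[:,250:]=0; m[:170]=0;m[250:]=0; boxes(c,m,.064)
# scene view: plate top heights from scene depth
for (a,b,d,e) in [(-.35,-.12,.3,.6)]:
    k=(Q[...,1]>a)&(Q[...,1]<b)&(Q[...,0]>d)&(Q[...,0]<e)&(Q[...,2]>.035)&(Q[...,2]<.07); print('scene plate z',np.nanpercentile(Q[k][:,2],[50,90,98,100]))
print('median plate Z top',np.median(Z[g]))
a=cv2.resize(img[155:220,390:490],None,fx=5,fy=5,interpolation=cv2.INTER_CUBIC)
b=cv2.resize(img[160:235,205:310],None,fx=5,fy=5,interpolation=cv2.INTER_CUBIC)[:275]
b=cv2.resize(img[165:220,215:315],None,fx=5,fy=5,interpolation=cv2.INTER_CUBIC)
cv2.imwrite('pics/crop.png',np.vstack([a,b])[:600,:,::-1])
E
```

```text
gray bench [128 133 128] fixture [89 92 98] plate [202 204 209] rack [129 128 133]
fix
0.012 [ 145  147  199  117 6646] [524.1  93.5] [129.7 368.5] 15.7 px [253.7 203.7]
0.012 [ 178  192   39   46 1009] [506.2 182.3] [76.3 81.9] 40.9 px [197.8 214. ]
fix dark
0.012 [165 187  40  51 702] [514.9 214.4] [64.9 98.4] 75.5 px [177.6 209.3]
0.012 [ 163  191  144   72 1030] [497.9 122.4] [ 95.8 285.7] 15.7 px [226.9 227.6]
plates depth
0.056 [413 167  11  25 180] [ 555.2 -235.2] [13.3 46.6] 76.4 px [417.7 178.8]
0.056 [431 168  11  26 187] [ 551.2 -269.1] [13.6 46.9] 77.7 px [436.3 180.6]
0.056 [449 172  11  26 194] [ 542.7 -300.8] [13.9 46.8] 78.8 px [454.1 184.5]
0.056 [467 175  11  26 196] [ 536.2 -333.4] [14.3 46.7] 78.4 px [472.4 187.8]
plates bright
0.056 [414 167   9  23 133] [ 556.5 -236.4] [10.2 42.9] 77.4 px [418.1 178.1]
0.056 [433 168   9  24 134] [ 552.7 -270.3] [10.1 42.9] 77.0 px [436.9 179.6]
0.056 [451 172   8  24 136] [ 544.1 -302. ] [10.3 43.2] 78.9 px [454.6 184. ]
0.056 [469 175   9  24 136] [ 537.5 -335. ] [10.4 42.8] 77.6 px [473.1 186.8]
rack depth
0.006 [ 394  160   87   56 2189] [ 546.5 -285.9] [159.9  85.1] 78.1 px [433.4 188.9]
grip
0.0955 [270 176  17  17 193] [545.5  15.5] [24.4 23.9] 17.2 px [278.  183.9]
jawtop
0.0595 [264 174  30  28 304] [545.1  19.1] [40.1 44.9] 15.8 px [278.4 189.8]
lug
0.064 [166 187  34  50 163] [510.9 198.1] [43.2 91.7] 71.5 px [174.9 207.7]
0.064 [214 190  24  37 320] [513.7 112.7] [66.9 33.2] 11.6 px [227.2 203.8]
0.064 [221 226   5  12  21] [467.3 117.5] [ 5.8 19.8] 80.2 px [223.7 231.8]
scene plate z [0.04832475 0.05582183 0.05676182 0.0578361 ]
median plate Z top nan
```

View pics/crop.png

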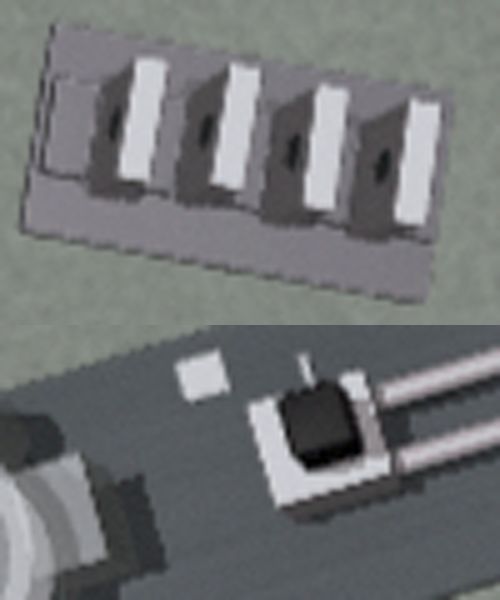

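The crop shows the plate tops as white bars, plus the jaw with its black grip, the strip at crop (203,375), and the lug's front edge from crop (78,455) to (107,560). Now I'll work out the fixture frame, the lug position and the first move.

```bash
cat >> h.py <<'E'
from scipy.spatial.transform import Rotation as Ro
th=np.radians(15.7); FX=np.array([np.cos(th),np.sin(th)]); FY=np.array([-np.sin(th),np.cos(th)])
O=np.array([.5276,.0791])
def fix(p): p=np.atleast_2d(p)[:,:2]-O; return np.c_[p@FX,p@FY]*1000
def wld(x,y): return O+x/1000*FX+y/1000*FY
def togo(x,y,z,yaw):  # yaw: world direction (deg) wanted of tool y axis, mod 180
    s=read_state(); R=Ro.from_rotvec(s['orientation']).as_matrix(); ty=np.degrees(np.arctan2(R[1,1],R[0,1]))
    d=(yaw-ty+90)%180-90   # world turn about +z ; tool z is down
    d0=np.array([x,y,z])-s['tool_pos']
    c=np.radians(d); R2=Ro.from_euler('z',d,degrees=True).as_matrix()@R
    print('t %.1f tooly %.1f tilt %s turn z units %.3f | shift units before turn %s, after %s | pos %s F %s open %.4f gf %.1f'%(s['t'],ty,R[:2,2].round(4),-d/6,(R.T@d0/.025).round(2),(R2.T@d0/.025).round(2),s['tool_pos'].round(4),s['force'].round(1),s['opening'],s['gripper_force']), 'q6 %.2f'%s['q'][5])
E
python3 - <<'E'
from h import *
c=cam('top'); s=cam('scene'); P=cloud(c);Q=cloud(s)
uv=[((a+.5)/5+214.5,(b-325+.5)/5+164.5) for a,b in [(78,455),(107,560)]]
print('lug edge fix',fix(onz(c,uv,.064)))
f=fix(P.reshape(-1,3)); z=P[...,2].ravel(); k=(abs(f[:,0])<15)&(f[:,1]>0)&(f[:,1]<60)
for lo,hi in [(.058,.07),(.03,.05),(.005,.018)]:
    kk=k&(z>lo)&(z<hi); print(lo,kk.sum(),np.percentile(f[kk][:,1],[0,2,5,50,95,98,100]).round(1) if kk.sum() else '')
f=fix(Q.reshape(-1,3)); z=Q[...,2].ravel(); k=(abs(f[:,0])<22)&(f[:,1]>5)&(f[:,1]<60)&(z>.025)&(z<.07)
print('scene lug',k.sum(),np.percentile(f[k][:,1],[0,2,5,50]).round(1), 'ztop',np.percentile(z[k],98))
k=(abs(f[:,0])<8)&(f[:,1]>-75)&(f[:,1]<-57)&(z>.07); print('grip scene',k.sum(),f[k].mean(0),np.percentile(z[k],98))
# strip
m=(c['frame'].min(2)>170); m[:165]=0;m[185:]=0;m[:,:247]=0;m[:,263:]=0; v,u=np.nonzero(m); g=fix(onz(c,np.c_[u,v],.013)); print('strip',g.mean(0),g.min(0),g.max(0))
# plates in scene view, top z band
for x,y in [(.556,-.236),(.552,-.27),(.5435,-.3015),(.537,-.3342)]:
    k=(abs(Q[...,0]-x)<.035)&(abs(Q[...,1]-y)<.013)&(Q[...,2]>.045)&(Q[...,2]<.062)
    print('plate scene',k.sum(),Q[k].mean(0),np.percentile(Q[k][:,2],95))
togo(.5558,-.2358,.15,-12)
E
```

```text
lug edge fix [[ 20.50416002  22.42869302]
 [-19.43817315  22.51270298]]
0.058 218 [21.5 21.7 22.  32.6 42.7 43.2 43.8]
0.03 35 [21.2 21.4 21.4 21.9 22.1 22.1 22.2]
0.005 177 [ 0.   0.5  1.3 11.8 21.6 22.  22.6]
scene lug 460 [20.7 21.2 21.3 31.2] ztop 0.06741104586400004
grip scene 51 [ -0.20358251 -65.69716245] 0.09629418575388943
strip [ 47.74830005 -22.06450905] [ 40.56331648 -30.5386935 ] [ 55.02426015 -13.61296635]
plate scene 174 [ 0.56127609 -0.23550752  0.05260097] 0.0566606309692552
plate scene 171 [ 0.55657035 -0.2692214   0.05270914] 0.05658773953639584
plate scene 166 [ 0.54819397 -0.30125767  0.05257527] 0.05664235177985061
plate scene 162 [ 0.54114386 -0.33401889  0.05262496] 0.05677951509742538
t 0.3 tooly -76.0 tilt [-0.0001  0.0007] turn z units -10.672 | shift units before turn [19.3  -9.47  3.18], after [16.97 13.2   3.16] | pos [ 0.1448 -0.5821  0.2293] F [ 0.2 -0.7  0.4] open 0.0932 gf 0.0 q6 -0.09
```

Request:
move_arm([
  [0,0,-1,0,0,0.2,70],
  [0,0,-1,0,0,0.2,70],
  [0,0,-1,0,0,0.2,70],
  [0,0,-1,0,0,0.2,70],
  [0,0,-1,0,0,0.2,70],
  [0,0,-1,0,0,0.2,70],
  [0,0,-1,0,0,0.2,70],
  [0,0,-1,0,0,0.2,70],
  [0,0,-1,0,0,0.2,70],
  [0,0,-0.67,0,0,0.2,70],
], force=30)

```text
t: 1.3
tool_pos: [0.1449, -0.5822, 0.1794]
orientation: [-2.538, -1.852, -0.0]
force: [0.2, 1.0, -0.6]
opening: 0.07
gripper_force: 0.0
```

```bash
python3 -c "
from h import *
togo(.5558,-.2358,.15,-12)"
```

```text
t 1.3 tooly -17.8 tilt [-0.      0.0001] turn z units -0.962 | shift units before turn [18.21 11.42  1.17], after [16.97 13.2   1.17] | pos [ 0.1449 -0.5822  0.1794] F [ 0.2  1.  -0.6] open 0.0700 gf 0.0 q6 -1.10
```

Request:
move_arm([
  [0,0,-0.96,0,0,0,70],
  [0,0,0,0.94,0.73,0,70],
  [0,0,0,0.94,0.73,0,70],
  [0,0,0,0.94,0.73,0,70],
  [0,0,0,0.94,0.73,0,70],
  [0,0,0,0.94,0.73,0,70],
  [0,0,0,0.94,0.73,0,70],
  [0,0,0,0.94,0.73,0,70],
  [0,0,0,0.94,0.73,0,70],
  [0,0,0,0.94,0.73,0,70],
])

```text
t: 2.3
tool_pos: [0.3511, -0.4096, 0.1797]
orientation: [2.446, 1.971, -0.0]
force: [0.9, -0.2, 0.0]
opening: 0.07
gripper_force: 0.0
```

Request:
move_arm([
  [0,0,0,0.94,0.73,0,70],
  [0,0,0,0.94,0.73,0,70],
  [0,0,0,0.94,0.73,0,70],
  [0,0,0,0.94,0.73,0,70],
  [0,0,0,0.94,0.73,0,70],
  [0,0,0,0.94,0.73,0,70],
  [0,0,0,0.94,0.73,0,70],
  [0,0,0,0.94,0.73,0,70],
  [0,0,0,0.94,0.73,0,70],
  [0,0,0,0,0,0,70],
])

```text
t: 3.3
tool_pos: [0.5577, -0.236, 0.1795]
orientation: [-2.443, -1.975, -0.002]
force: [0.4, -0.1, -0.3]
opening: 0.0701
gripper_force: 0.0
```

```bash
python3 - <<'E'
from h import *
togo(.5558,-.2358,.036,-12)
c=cam('wrist'); P=cloud(c); Z=P[...,2]
h=cv2.cvtColor(c['frame'],cv2.COLOR_RGB2HSV)
w=c['frame'].copy()
for p in [(.5558,-.2358,.056),(.552,-.2697,.056)]:
    u=proj(c,p)[0]; print(u); cv2.circle(w,tuple(int(a) for a in u),4,(255,0,0),1)
cv2.imwrite('pics/w1.png',w[:,:,::-1])
for y0,x0 in [(-.2358,.5558),(-.2697,.552)]:
  m=((Z>.05)&(Z<.062)&(abs(P[...,1]-y0)<.02)&(abs(P[...,0]-x0)<.045))
  v,u=np.nonzero(m)
  if len(u): r=cv2.minAreaRect((onz(c,np.c_[u,v],.056)[:,:2]*1000).astype(np.float32)); print(r,np.median(Z[m]))
E
```

```text
t 3.3 tooly -12.1 tilt [0.0008 0.0009] turn z units -0.012 | shift units before turn [-0.01 -0.08  5.74], after [-0.01 -0.08  5.74] | pos [ 0.5577 -0.236   0.1795] F [ 0.4 -0.1 -0.3] open 0.0701 gf 0.0 q6 -0.28
[313.32156193 196.26787063]
[317.14230538 232.34569783]
((557.0366821289062, -234.92697143554688), (12.709465026855469, 44.784732818603516), 77.9024429321289) 0.05522010868896848
((553.0394287109375, -268.630859375), (13.600747108459473, 45.38447570800781), 77.87061309814453) 0.055255057016480535
```

View pics/w1.png

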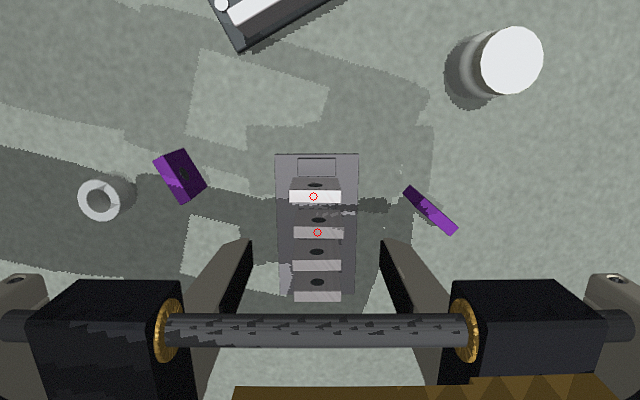

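The wrist view puts the plate tops at (315,196) and (318,232), right on the predicted marks. The look-alikes at (180,175) and (430,210) are clear of the fingers. I'll go down and grasp.

Request:
move_arm([
  [0,0,0,0,-0.05,0.7,66],
  [0,0,0,0,0,0.9,66],
  [0,0,0,0,0,0.9,66],
  [0,0,0,0,0,0.9,66],
  [0,0,0,0,0,0.9,66],
  [0,0,0,0,0,0.8,66],
  [0,0,0,0,0,0.64,66],
  [0,0,0,0,0,0,66],
  [0,0,0,0,0,0,40],
  [0,0,0,0,0,0,40],
], force=30)

```text
t: 4.35
tool_pos: [0.5553, -0.239, 0.0376]
orientation: [2.444, 1.97, 0.001]
force: [0.0, -0.7, 1.4]
opening: 0.0545
gripper_force: 0.0
```

Request:
move_arm([
  [0,0,0,0,0,0,40],
  [0,0,0,0,0,0,40],
  [0,0,0,0,0,-0.3,40],
  [0,0,0,0,0,-0.5,40],
  [0,0,0,0,0,-0.8,40],
  [0,0,0,0,0,-0.9,40],
  [0,0,0,0,0,-1,40],
  [0,0,0,0,0,-1,40],
  [0,0,0,0,0,0,40],
  [0,0,0,0,0,0,40],
])

```text
t: 5.35
tool_pos: [0.5549, -0.2386, 0.1497]
orientation: [2.444, 1.971, 0.001]
force: [-0.7, 0.2, -0.9]
opening: 0.0457
gripper_force: 30.0
```

```bash
python3 - <<'E'
from h import *
x,y=wld(0,11); print(x,y)
togo(x,y,.15,15.7)
E
```

```text
0.5246233950942655 0.08968960921069127
t 5.3 tooly -12.2 tilt [ 0.0017 -0.001 ] turn z units -4.658 | shift units before turn [12.57 -3.97 -0.03], after [12.97  2.39 -0.02] | pos [ 0.5549 -0.2386  0.1497] F [-0.7  0.2 -0.9] open 0.0457 gf 30.0 q6 -0.28
```

Request:
move_arm([
  [0,0,-0.94,0,0,0,40],
  [0,0,-0.93,0,0,0,40],
  [0,0,-0.93,0,0,0,40],
  [0,0,-0.93,0,0,0,40],
  [0,0,-0.93,0,0,0,40],
  [0,0,0,0.6,0.11,0,40],
  [0,0,0,0.9,0.16,0,40],
  [0,0,0,0.9,0.17,0,40],
  [0,0,0,0.9,0.17,0,40],
  [0,0,0,0.9,0.17,0,40],
])

```text
t: 6.35
tool_pos: [0.5436, -0.1298, 0.1473]
orientation: [-1.9, -2.499, 0.001]
force: [0.7, -0.8, -0.5]
opening: 0.0457
gripper_force: 30.0
```

Request:
move_arm([
  [0,0,0,0.9,0.17,0,40],
  [0,0,0,0.9,0.17,0,40],
  [0,0,0,0.9,0.17,0,40],
  [0,0,0,0.9,0.17,0,40],
  [0,0,0,0.9,0.17,0,40],
  [0,0,0,0.9,0.17,0,40],
  [0,0,0,0.9,0.17,0,40],
  [0,0,0,0.9,0.17,0,40],
  [0,0,0,0.8,0.15,0,40],
  [0,0,0,0.7,0.13,0,40],
])

```text
t: 7.35
tool_pos: [0.5237, 0.0904, 0.1474]
orientation: [-1.899, -2.5, 0.002]
force: [0.3, 0.1, -0.9]
opening: 0.0458
gripper_force: 30.0
```

Request:
move_arm([
  [0,0,0,0,0,0,40],
  [0,0,0,0,0,0,40],
  [0,0,0,0,0,0.2,40],
  [0,0,0,0,0,0.2,40],
  [0,0,0,0,0,0.2,40],
  [0,0,0,0,0,0.2,40],
  [0,0,0,0,0,0,40],
  [0,0,0,0,0,0,40],
  [0,0,0,0,0,0,40],
  [0,0,0,0,0,0,40],
])

```text
t: 8.35
tool_pos: [0.5256, 0.0885, 0.129]
orientation: [1.897, 2.504, 0.001]
force: [-0.8, -0.2, -0.4]
opening: 0.0459
gripper_force: 30.0
```

```bash
python3 - <<'E'
from h import *
x,y=wld(0,11); 
togo(x,y,.043,15.7)
c=cam('scene'); save(c,'s2.png'); P=cloud(c); f=fix(P.reshape(-1,3)).reshape(400,640,2); z=P[...,2]
m=(abs(f[...,0])<35)&(abs(f[...,1]-11)<30)&(z>.09)&(z<.125); print(m.sum(),np.percentile(f[m],[2,50,98],axis=0))
cv2.imwrite('pics/s2.png',cv2.resize(c['frame'][120:280,280:540],None,fx=3,fy=3)[:,:,::-1])
w=cam('wrist'); save(w,'w2.png')
E
```

```text
t 8.3 tooly 15.7 tilt [0.0006 0.0001] turn z units 0.001 | shift units before turn [ 0.06 -0.03  3.44], after [ 0.06 -0.03  3.44] | pos [0.5256 0.0885 0.129 ] F [-0.8 -0.2 -0.4] open 0.0459 gf 30.0 q6 -0.20
123 [[-24.78273685  -0.50893111]
 [ 22.77512772   7.49144267]
 [ 33.80835144  17.15416939]]
```

View pics/s2.png

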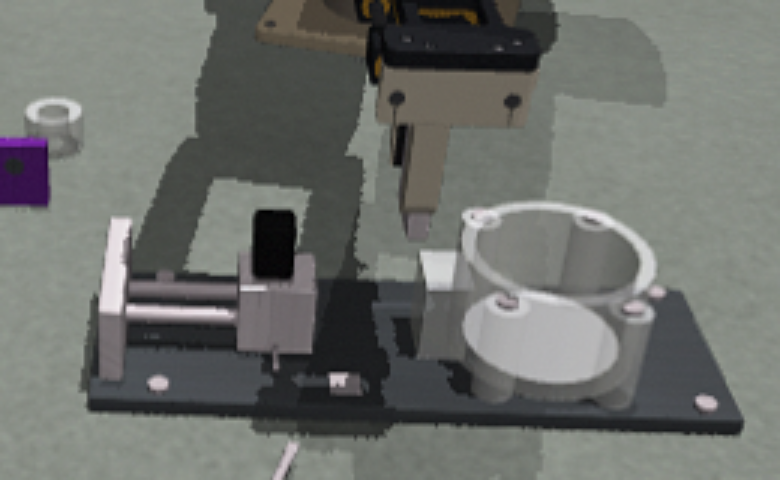

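In the crop the plate shows about 18 mm below the fingertip at (418,225). It sits centred in the pads, clear of the jaw at (315,300) and the lug at (420,260). I'll lower it.

Request:
move_arm([
  [0,0,0,0,0,0.4,40],
  [0,0,0,0,0,0.5,40],
  [0,0,0,0,0,0.6,40],
  [0,0,0,0,0,0.6,40],
  [0,0,0,0,0,0.5,40],
  [0,0,0,0,0,0.4,40],
  [0,0,0,0,0,0.24,40],
  [0,0,0,0,0,0.08,40],
  [0,0,0,0,0,0,40],
  [0,0,0,0,0,0,40],
])

```text
t: 9.45
tool_pos: [0.5259, 0.0885, 0.0463]
orientation: [1.896, 2.503, 0.001]
force: [1.0, -0.6, -0.7]
opening: 0.046
gripper_force: 30.0
```

```bash
python3 - <<'E'
from h import *
togo(*wld(0,11),.043,15.7)
c=cam('scene'); togo(*wld(0,11),.043,15.7)
P=cloud(c); f=fix(P.reshape(-1,3)).reshape(400,640,2); z=P[...,2]
m=(f[...,0]>15)&(f[...,0]<30)&(abs(f[...,1]-8)<11)&(z>.014)&(z<.03); print(m.sum(),np.percentile(f[m],[5,50,95],axis=0) if m.sum() else 0)
cv2.imwrite('pics/s3.png',cv2.resize(c['frame'][160:260,340:460],None,fx=5,fy=5)[:,:,::-1])
E
```

```text
t 9.4 tooly 15.7 tilt [0.0012 0.0001] turn z units 0.002 | shift units before turn [ 0.06 -0.04  0.13], after [ 0.06 -0.04  0.13] | pos [0.5259 0.0885 0.0463] F [ 1.  -0.6 -0.7] open 0.0460 gf 30.0 q6 -0.20
t 9.5 tooly 15.7 tilt [0.0014 0.0001] turn z units 0.002 | shift units before turn [ 0.06 -0.04  0.14], after [ 0.06 -0.04  0.14] | pos [0.526  0.0886 0.0464] F [-0.2  0.6 -1. ] open 0.0456 gf 30.0 q6 -0.20
53 [[19.39271389  5.73143765]
 [23.24699173 10.45639947]
 [24.93835982 16.67780097]]
```

View pics/s3.png

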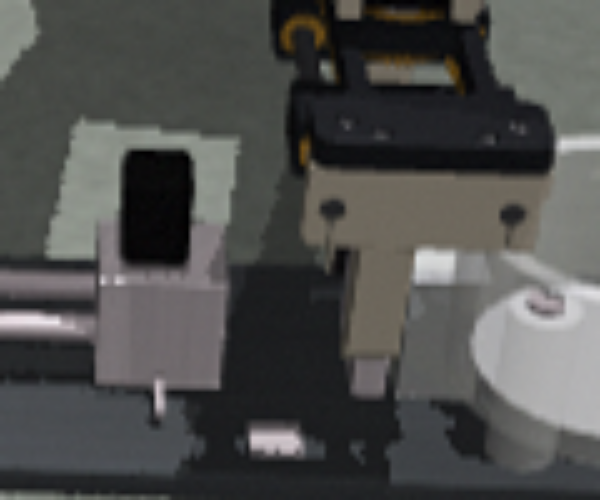

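The plate's lower edge, at crop (370,375), sits between the jaw and the lug at fixture y of about 11 mm. I'll touch it down.

Request:
move_arm([
  [0,0,0,0,0,0.02,40],
  [0,0,0,0,0,0.02,40],
  [0,0,0,0,0,0.02,40],
  [0,0,0,0,0,0.02,40],
  [0,0,0,0,0,0.02,40],
  [0,0,0,0,0,0.02,40],
  [0,0,0,0,0,0.02,40],
  [0,0,0,0,0,0,40],
  [0,0,0,0,0,0,40],
  [0,0,0,0,0,0,40],
])

```text
t: 10.5
tool_pos: [0.5254, 0.0885, 0.0436]
orientation: [-1.897, -2.504, 0.0]
force: [-8.5, -1.5, 15.2]
opening: 0.046
gripper_force: 30.0
```

Request:
move_arm([
  [0,0,0,0,0,-0.03,40],
  [0,0,0,0,0,0,50],
  [0,0,0,0,0,0,56],
  [0,0,0,0,0,0,62],
  [0,0,0,0,0,-0.3,62],
  [0,0,0,0,0,-0.6,62],
  [0,0,0,0,0,-0.9,62],
  [0,0,0,0,0,-0.9,62],
  [0,0,0,0,0,-0.9,62],
  [0,0,0,0,0,-0.9,62],
])

```text
t: 11.5
tool_pos: [0.5257, 0.0885, 0.1579]
orientation: [1.896, 2.503, 0.002]
force: [0.7, -0.9, 0.8]
opening: 0.062
gripper_force: 0.0
```

```bash
python3 - <<'E'
from h import *
c=cam('scene'); 
P=cloud(c); f=fix(P.reshape(-1,3)).reshape(400,640,2); z=P[...,2]
m=(abs(f[...,0])<30)&(f[...,1]<19.5)&(f[...,1]>-35)&(z>.016)&(z<.07); print(m.sum(),np.percentile(f[m],[2,50,98],axis=0), np.percentile(z[m],98))
for a,b in [(.02,.032),(.048,.06)]:
  k=m&(z>a)&(z<b); print(a,k.sum(),np.percentile(f[k],[3,50,97],axis=0).round(1).tolist())
c=cam('top'); P=cloud(c); f=fix(P.reshape(-1,3)).reshape(400,640,2); z=P[...,2]
m=(abs(f[...,0])<30)&(f[...,1]<20)&(f[...,1]>-35)&(z>.05)&(z<.07); 
if m.sum()>20: print(cv2.minAreaRect(f[m].astype(np.float32)),np.median(z[m]))
togo(.5513,-.269,.16,-12.1)
E
```

```text
332 [[-21.51903298   5.35354529]
 [ 17.94747397   9.37686702]
 [ 24.92153925  17.13429438]] 0.06302160004325676
0.02 60 [[-18.5, 5.4], [21.9, 7.8], [24.9, 17.2]]
0.048 65 [[-17.6, 5.2], [22.4, 7.7], [24.5, 16.4]]
((5.104518890380859, 9.816837310791016), (7.529215335845947, 35.13255310058594), 89.51382446289062) 0.06061486558077722
t 11.6 tooly 15.7 tilt [0.0079 0.0006] turn z units 4.635 | shift units before turn [-14.03  -2.98   0.03], after [-13.8    3.9    0.08] | pos [0.5281 0.0887 0.1608] F [ 0.5 -0.4 -0.3] open 0.0623 gf 0.0 q6 -0.20
```

The first plate stands upright at fixture x≈1, y≈11, and has been let go. On to the second plate.

Request:
move_arm([
  [0,0,0,-0.6,-0.13,0,66],
  [0,0,0,-0.95,-0.2,0,66],
  [0,0,0,-0.95,-0.2,0,66],
  [0,0,0,-0.95,-0.2,0,66],
  [0,0,0,-0.95,-0.2,0,66],
  [0,0,0,-0.95,-0.2,0,66],
  [0,0,0,-0.95,-0.2,0,66],
  [0,0,0,-0.95,-0.2,0,66],
  [0,0,0,-0.95,-0.2,0,66],
  [0,0,0,-0.95,-0.2,0,66],
])

```text
t: 12.6
tool_pos: [0.5395, -0.1466, 0.1538]
orientation: [-1.896, -2.502, 0.002]
force: [1.2, -0.3, 0.4]
opening: 0.066
gripper_force: 0.0
```

Request:
move_arm([
  [0,0,0,-0.95,-0.2,0,66],
  [0,0,0,-0.95,-0.2,0,66],
  [0,0,0,-0.95,-0.2,0,66],
  [0,0,0,-0.95,-0.2,0,66],
  [0,0,0,-0.95,-0.2,0,66],
  [0,0,0.93,0,0,0,66],
  [0,0,0.93,0,0,0,66],
  [0,0,0.93,0,0,0,66],
  [0,0,0.93,0,0,0,66],
  [0,0,0.92,0,0,0,66],
])

```text
t: 13.6
tool_pos: [0.5474, -0.2665, 0.1535]
orientation: [-2.446, -1.967, 0.002]
force: [0.2, 0.8, 1.2]
opening: 0.0662
gripper_force: 0.0
```

Request:
move_arm([
  [0,0,0,0,0,0.5,66],
  [0,0,0,0,0,0.8,66],
  [0,0,0,0,0,0.7,66],
  [0,0,0,0,0,0,66],
  [0,0,0,0,0,0,66],
  [0,0,0,0,0,0,66],
  [0,0,0,0,0,0,66],
  [0,0,0,0,0,0,66],
  [0,0,0,0,0,0,66],
  [0,0,0,0,0,0,66],
])

```text
t: 14.6
tool_pos: [0.5491, -0.2659, 0.1058]
orientation: [2.443, 1.974, 0.0]
force: [0.5, 0.4, 0.2]
opening: 0.0659
gripper_force: 0.0
```

```bash
python3 - <<'E'
from h import *
togo(.5523,-.2693,.036,-12.1)
c=cam('wrist'); P=cloud(c); Z=P[...,2]
m=((Z>.05)&(Z<.062)&(abs(P[...,1]+.27)<.016)&(abs(P[...,0]-.552)<.045))
v,u=np.nonzero(m)
print(len(u))
if len(u): r=cv2.minAreaRect((onz(c,np.c_[u,v],.056)[:,:2]*1000).astype(np.float32)); print(r,np.median(Z[m]))
togo(.5523,-.2693,.036,-12.1)
E
```

```text
t 14.6 tooly -12.1 tilt [ 0.0005 -0.0003] turn z units -0.004 | shift units before turn [-0.1   0.15  2.79], after [-0.1   0.15  2.79] | pos [ 0.5491 -0.2659  0.1058] F [0.5 0.4 0.2] open 0.0659 gf 0.0 q6 -0.32
1309
((553.0979614257812, -268.5209655761719), (13.534676551818848, 45.70515441894531), 77.82503509521484) 0.055225088293611085
t 14.7 tooly -12.1 tilt [ 0.0002 -0.0001] turn z units -0.003 | shift units before turn [-0.11  0.16  2.78], after [-0.11  0.16  2.78] | pos [ 0.549  -0.2659  0.1056] F [ 1.1 -0.4  0.5] open 0.0658 gf 0.0 q6 -0.32
```

Request:
move_arm([
  [0,0,0,-0.09,0.16,0.5,66],
  [0,0,0,0,0,0.7,66],
  [0,0,0,0,0,0.7,66],
  [0,0,0,0,0,0.56,66],
  [0,0,0,0,0,0.3,66],
  [0,0,0,0,0,0,66],
  [0,0,0,0,0,0,66],
  [0,0,0,0,0,0,40],
  [0,0,0,0,0,0,40],
  [0,0,0,0,0,0,40],
])

```text
t: 15.65
tool_pos: [0.5528, -0.2692, 0.0372]
orientation: [2.443, 1.973, 0.001]
force: [-0.4, 0.6, 0.6]
opening: 0.0466
gripper_force: 0.4
```

Request:
move_arm([
  [0,0,0,0,0,0,40],
  [0,0,0,0,0,0,40],
  [0,0,0,0,0,-0.3,40],
  [0,0,0,0,0,-0.5,40],
  [0,0,0,0,0,-0.8,40],
  [0,0,0,0,0,-0.9,40],
  [0,0,0,0,0,-1,40],
  [0,0,0,0,0,-1,40],
  [0,0,0,0,0,-0.2,40],
  [0,0,0,0,0,0,40],
])

```text
t: 16.65
tool_pos: [0.5531, -0.2694, 0.1555]
orientation: [2.442, 1.973, 0.002]
force: [-0.2, -0.3, -0.6]
opening: 0.0454
gripper_force: 30.0
```

```bash
python3 - <<'E'
from h import *
togo(*wld(0,-9),.15,15.7)
E
```

```text
t 16.6 tooly -12.1 tilt [ 0.0025 -0.0015] turn z units -4.639 | shift units before turn [13.09 -3.76  0.2 ], after [13.34  2.79  0.21] | pos [ 0.5531 -0.2694  0.1555] F [-0.2 -0.3 -0.6] open 0.0454 gf 30.0 q6 -0.32
```

Request:
move_arm([
  [0,0,-0.93,0,0,0,40],
  [0,0,-0.93,0,0,0,40],
  [0,0,-0.93,0,0,0,40],
  [0,0,-0.93,0,0,0,40],
  [0,0,-0.92,0,0,0,40],
  [0,0,0,0.6,0.13,0,40],
  [0,0,0,0.9,0.19,0,40],
  [0,0,0,0.9,0.19,0,40],
  [0,0,0,0.9,0.19,0,40],
  [0,0,0,0.9,0.19,0,40],
])

```text
t: 17.65
tool_pos: [0.5443, -0.1596, 0.1524]
orientation: [-1.9, -2.499, 0.0]
force: [0.0, 0.3, -0.5]
opening: 0.046
gripper_force: 30.0
```

Request:
move_arm([
  [0,0,0,0.9,0.19,0,40],
  [0,0,0,0.9,0.19,0,40],
  [0,0,0,0.9,0.19,0,40],
  [0,0,0,0.9,0.19,0,40],
  [0,0,0,0.9,0.19,0,40],
  [0,0,0,0.9,0.19,0,40],
  [0,0,0,0.9,0.19,0,40],
  [0,0,0,0.9,0.19,0,40],
  [0,0,0,0.9,0.19,0,40],
  [0,0,0,0.9,0.19,0,40],
])

```text
t: 18.65
tool_pos: [0.5286, 0.0695, 0.1526]
orientation: [-1.9, -2.5, 0.002]
force: [0.7, 0.4, -0.7]
opening: 0.0457
gripper_force: 30.0
```

Request:
move_arm([
  [0,0,0,0.14,0,0.4,40],
  [0,0,0,0,0,0.3,40],
  [0,0,0,0,0,0.3,40],
  [0,0,0,0,0,0,40],
  [0,0,0,0,0,0,40],
  [0,0,0,0,0,0,40],
  [0,0,0,0,0,0,40],
  [0,0,0,0,0,0,40],
  [0,0,0,0,0,0,40],
  [0,0,0,0,0,0,40],
])

```text
t: 19.65
tool_pos: [0.5293, 0.0711, 0.129]
orientation: [1.897, 2.504, 0.0]
force: [-0.1, 0.2, -0.1]
opening: 0.0456
gripper_force: 30.0
```

```bash
python3 - <<'E'
from h import *
togo(*wld(0,-9),.045,15.7)
c=cam('scene'); P=cloud(c); f=fix(P.reshape(-1,3)).reshape(400,640,2); z=P[...,2]
m=(abs(f[...,0])<30)&(abs(f[...,1]+9)<12)&(z>.085)&(z<.11);print(m.sum(),np.percentile(f[m],[3,50,97],axis=0).round(1).tolist(),z[m].min())
k=(abs(f[...,0])<30)&(abs(f[...,1]+9)<12)&(z>.09)&(z<.105);print(m.sum(),np.percentile(f[k],[3,50,97],axis=0).round(1).tolist() if k.sum() else 0)
E
```

```text
t 19.6 tooly 15.7 tilt [0.0002 0.    ] turn z units 0.001 | shift units before turn [-0.03  0.02  3.36], after [-0.03  0.02  3.36] | pos [0.5293 0.0711 0.129 ] F [-0.1  0.2 -0.1] open 0.0456 gf 30.0 q6 -0.24
60 [[-19.3, -16.5], [21.3, -12.8], [23.5, -5.0]] 0.09869978166002075
60 [[-20.7, -16.4], [21.2, -13.3], [23.3, -6.0]]
```

Request:
move_arm([
  [0,0,0,0,0,0.4,40],
  [0,0,0,0,0,0.6,40],
  [0,0,0,0,0,0.7,40],
  [0,0,0,0,0,0.7,40],
  [0,0,0,0,0,0.5,40],
  [0,0,0,0,0,0.3,40],
  [0,0,0,0,0,0.14,40],
  [0,0,0,0,0,0.02,40],
  [0,0,0,0,0,0,40],
  [0,0,0,0,0,0,40],
])

```text
t: 20.7
tool_pos: [0.5299, 0.0711, 0.0457]
orientation: [1.896, 2.503, 0.001]
force: [-1.3, -0.5, -0.4]
opening: 0.0455
gripper_force: 30.0
```

Request:
move_arm([
  [0,0,0,0,0,0.02,40],
  [0,0,0,0,0,0.02,40],
  [0,0,0,0,0,0.02,40],
  [0,0,0,0,0,0.02,40],
  [0,0,0,0,0,0.02,40],
  [0,0,0,0,0,0,40],
  [0,0,0,0,0,0,40],
  [0,0,0,0,0,0,40],
  [0,0,0,0,0,0,40],
  [0,0,0,0,0,0,40],
])

```text
t: 21.7
tool_pos: [0.5293, 0.071, 0.0431]
orientation: [1.897, 2.504, -0.0]
force: [-4.0, -1.0, 7.4]
opening: 0.0457
gripper_force: 30.0
```

Contact on the bed plate (7 N). I'll release it, lift and check both plates.

Request:
move_arm([
  [0,0,0,0,0,-0.01,40],
  [0,0,0,0,0,0,50],
  [0,0,0,0,0,0,56],
  [0,0,0,0,0,0,62],
  [0,0,0,0,0,-0.3,62],
  [0,0,0,0,0,-0.6,62],
  [0,0,0,0,0,-0.9,62],
  [0,0,0,0,0,-0.9,62],
  [0,0,0,0,0,-0.9,62],
  [0,0,0,0,0,-0.9,62],
])

```text
t: 22.7
tool_pos: [0.5296, 0.0711, 0.1577]
orientation: [1.896, 2.503, 0.002]
force: [-0.6, -0.8, 0.5]
opening: 0.0622
gripper_force: 0.0
```

```bash
python3 - <<'E'
from h import *
c=cam('scene'); P=cloud(c); f=fix(P.reshape(-1,3)).reshape(400,640,2); z=P[...,2]
for a,b in [(.018,.03),(.045,.059)]:
  for lo,hi in [(-25,0),(2,19.5)]:
    k=(f[...,0]>16)&(f[...,0]<28)&(f[...,1]>lo)&(f[...,1]<hi)&(z>a)&(z<b); print(a,lo,k.sum(),np.percentile(f[k],[3,50,97],axis=0).round(1).tolist())
k=(abs(f[...,0])<10)&(f[...,1]>-90)&(f[...,1]<-45)&(z>.065)&(z<.1); print('grip',np.percentile(f[k],[3,50,97],axis=0).round(1).tolist())
togo(*wld(0,-66),.15,15.7)
cv2.imwrite('pics/s4.png',cv2.resize(c['frame'][140:260,300:460],None,fx=5,fy=5)[:,:,::-1])
E
```

```text
0.018 -25 40 [[20.4, -15.8], [22.2, -10.4], [24.0, -4.9]]
0.018 2 43 [[17.1, 5.5], [22.9, 10.5], [25.0, 17.0]]
0.045 -25 48 [[18.2, -16.5], [21.8, -11.4], [23.8, -5.2]]
0.045 2 49 [[17.6, 5.5], [22.9, 10.3], [25.1, 16.7]]
grip [[-7.9, -78.4], [1.8, -66.7], [9.8, -54.6]]
t 22.8 tooly 15.7 tilt [0.0075 0.0003] turn z units 0.002 | shift units before turn [-2.29 -0.08  0.49], after [-2.29 -0.08  0.49] | pos [0.5318 0.0712 0.1622] F [ 0.8 -0.1  2.9] open 0.0620 gf 0.0 q6 -0.24
```

View pics/s4.png

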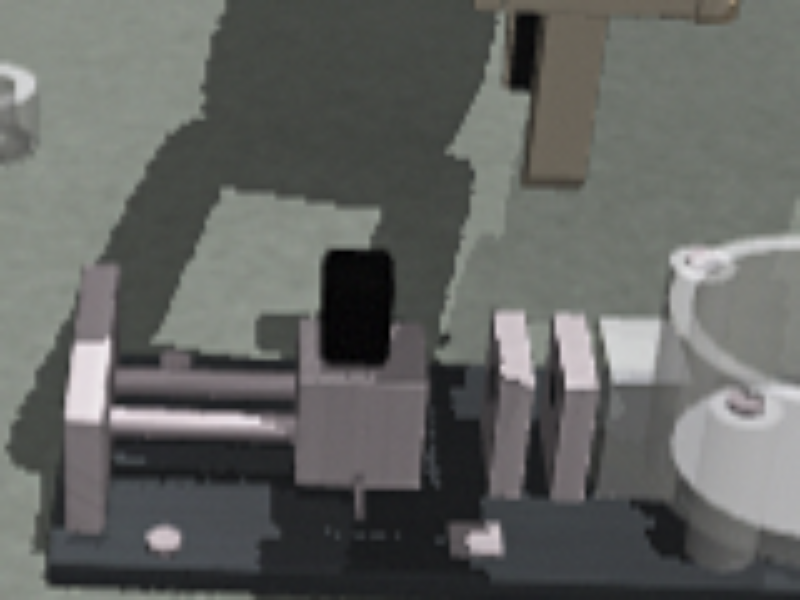

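The crop shows both plates upright and square at (510,405) and (575,405), between the jaw at (360,420) and the lug at (630,410). The pointer is at (360,500) and the strip at (485,540). Next is the grip.

Request:
move_arm([
  [0,0,0,-0.5,0,0,55],
  [0,0,0,-0.8,-0.08,0,55],
  [0,0,0,-0.7,0,0.2,55],
  [0,0,0,-0.26,0,0.3,55],
  [0,0,0,0,0,0.3,55],
  [0,0,0,0,0,0.2,55],
  [0,0,0,0,0,0,55],
  [0,0,0,0,0,0,55],
  [0,0,0,0,0,0,55],
  [0,0,0,0,0,0,55],
])

```text
t: 23.75
tool_pos: [0.5429, 0.0164, 0.1306]
orientation: [1.896, 2.504, 0.001]
force: [-0.6, -0.2, -0.1]
opening: 0.0549
gripper_force: 0.0
```

```bash
python3 -c "
from h import *
togo(*wld(0,-66.3),.076,15.7)"
```

```text
t 23.8 tooly 15.7 tilt [ 0.0009 -0.0001] turn z units 0.006 | shift units before turn [-0.07  0.09  2.19], after [-0.07  0.09  2.19] | pos [0.5429 0.0164 0.1306] F [-0.6 -0.2 -0.1] open 0.0549 gf 0.0 q6 -0.34
```

Request:
move_arm([
  [0,0,0,-0.07,0.09,0.3,50],
  [0,0,0,0,0,0.5,50],
  [0,0,0,0,0,0.5,50],
  [0,0,0,0,0,0.4,50],
  [0,0,0,0,0,0.3,50],
  [0,0,0,0,0,0.17,50],
  [0,0,0,0,0,0,50],
  [0,0,0,0,0,0,40],
  [0,0,0,0,0,0,30],
  [0,0,0,0,0,0,15],
], force=55)

```text
t: 24.75
tool_pos: [0.5457, 0.015, 0.0765]
orientation: [1.896, 2.503, 0.001]
force: [-0.8, 0.5, -0.5]
opening: 0.0306
gripper_force: 0.0
```

Request:
move_arm([
  [0,0,0,0,0,0,15],
  [0,0,0,0,0,0,15],
  [0,0,0,0,0,0,15],
  [0,0,0,0.04,0,0,15],
  [0,0,0,0.08,0,0,15],
  [0,0,0,0.08,0,0,15],
  [0,0,0,0.08,0,0,15],
  [0,0,0,0.08,0,0,15],
  [0,0,0,0.04,0,0,15],
  [0,0,0,0,0,0,15],
])

```text
t: 25.75
tool_pos: [0.5448, 0.0241, 0.0765]
orientation: [1.894, 2.5, 0.004]
force: [12.9, -1.9, -8.3]
opening: 0.0238
gripper_force: 55.0
```

```bash
cat >> h.py <<'E'
def st():
    s=read_state(); print('fix pos',fix(s['tool_pos'][None]).round(1),'z %.4f'%s['tool_pos'][2],'F fix x,y,z',(s['force'][:2]@FX).round(1),(s['force'][:2]@FY).round(1),s['force'][2].round(1),'open %.4f gf %.1f t %.1f'%(s['opening'],s['gripper_force'],s['t']))
E
python3 -c "
from h import *
st()"
```

```text
fix pos [[  1.7 -57.6]] z 0.0765 F fix x,y,z 11.9 -5.3 -8.3 open 0.0238 gf 55.0 t 25.8
```

Request:
move_arm([
  [0,0,0,0.06,0.04,0.02,15],
  [0,0,0,0.1,0,0,15],
  [0,0,0,0.12,0,0,15],
  [0,0,0,0.12,0,0,15],
  [0,0,0,0.12,0,0,15],
  [0,0,0,0.12,0,0,15],
  [0,0,0,0.12,0,0,15],
  [0,0,0,0.1,0,0,15],
  [0,0,0,0.06,0,0,15],
  [0,0,0,0,0,0,15],
])

```text
t: 26.75
tool_pos: [0.5387, 0.046, 0.0765]
orientation: [1.895, 2.501, 0.001]
force: [4.4, -5.3, 0.2]
opening: 0.0239
gripper_force: 55.0
```

```bash
python3 - <<'E'
from h import *
st()
c=cam('scene'); P=cloud(c); f=fix(P.reshape(-1,3)).reshape(400,640,2); z=P[...,2]
k=(f[...,0]>16)&(f[...,0]<28)&(f[...,1]>-70)&(f[...,1]<30)&(z>.02)&(z<.056); h=np.histogram(f[k][:,1],bins=np.arange(-70,31,2)); print(h[0])
cv2.imwrite('pics/s5.png',cv2.resize(c['frame'][140:260,300:460],None,fx=5,fy=5)[:,:,::-1])
E
```

```text
fix pos [[  1.7 -34.8]] z 0.0765 F fix x,y,z 2.8 -6.3 0.2 open 0.0239 gf 55.0 t 26.8
[ 4  5  4  7  5  4  3  5 19 20 17 19 21 18 20 18 19 16 22 21 19 20 18 19
 19 21 18 20 15 21 20 20 18 21 18 17 14 18 22 17 18 21 17 15  0 18 17 21
 19 19]
```

View pics/s5.png

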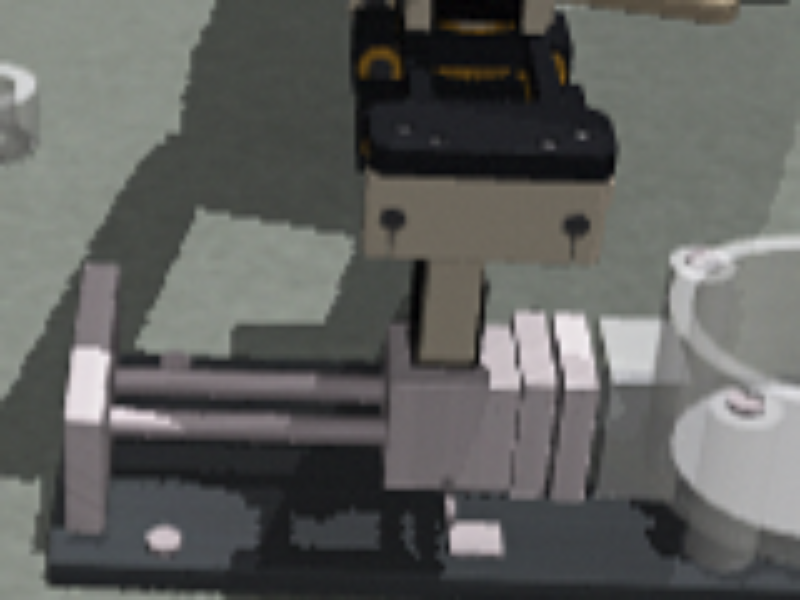

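The jaw face, at crop (490,430), now pushes both plates. About 5 mm remains to the lug at (600,440), and the pointer at (448,505) is reaching the strip at (475,537). I'll creep in from here.

Request:
move_arm([
  [0,0,0,0.03,0,0,15],
  [0,0,0,0.03,0,0,15],
  [0,0,0,0.03,0,0,15],
  [0,0,0,0.03,0,0,15],
  [0,0,0,0.03,0,0,15],
  [0,0,0,0.03,0,0,15],
  [0,0,0,0.03,0,0,15],
  [0,0,0,0,0,0,15],
  [0,0,0,0,0,0,15],
  [0,0,0,0,0,0,15],
])

```text
t: 27.8
tool_pos: [0.5374, 0.0507, 0.0765]
orientation: [1.895, 2.501, 0.0]
force: [5.1, -7.0, 0.2]
opening: 0.0237
gripper_force: 55.0
```

```bash
python3 -c "
from h import *
st()"
```

```text
fix pos [[  1.7 -30. ]] z 0.0765 F fix x,y,z 3.0 -8.1 0.2 open 0.0237 gf 55.0 t 27.8
```

Request:
move_arm([
  [0,0,0,0.02,0,0,15],
  [0,0,0,0.02,0,0,15],
  [0,0,0,0.02,0,0,15],
  [0,0,0,0.02,0,0,15],
  [0,0,0,0,0,0,15],
  [0,0,0,0,0,0,15],
  [0,0,0,0,0,0,15],
  [0,0,0,0,0,0,15],
  [0,0,0,0,0,0,15],
  [0,0,0,0,0,0,15],
])

```text
t: 28.8
tool_pos: [0.5371, 0.0518, 0.0765]
orientation: [1.895, 2.5, -0.001]
force: [5.5, -10.5, -1.2]
opening: 0.0235
gripper_force: 55.0
```

```bash
python3 -c "
from h import *
st()"
```

```text
fix pos [[  1.7 -28.9]] z 0.0765 F fix x,y,z 2.5 -11.6 -1.2 open 0.0235 gf 55.0 t 28.8
```

Request:
move_arm([
  [0,0,0,0.02,0,0,15],
  [0,0,0,0.02,0,0,15],
  [0,0,0,0.02,0,0,15],
  [0,0,0,0.02,0,0,15],
  [0,0,0,0,0,0,15],
  [0,0,0,0,0,0,15],
  [0,0,0,0,0,0,15],
  [0,0,0,0,0,0,15],
  [0,0,0,0,0,0,15],
  [0,0,0,0,0,0,15],
])

```text
t: 29.8
tool_pos: [0.5371, 0.0518, 0.0765]
orientation: [1.894, 2.497, -0.003]
force: [9.3, -20.0, -2.5]
opening: 0.0233
gripper_force: 55.0
```

```bash
python3 -c "
from h import *
st()"
```

```text
fix pos [[  1.7 -28.8]] z 0.0765 F fix x,y,z 3.5 -21.8 -2.5 open 0.0233 gf 55.0 t 29.8
```

Request:
move_arm([
  [0,0,0,0.02,0,0,15],
  [0,0,0,0.02,0,0,15],
  [0,0,0,0.02,0,0,15],
  [0,0,0,0,0,0,15],
  [0,0,0,0,0,0,15],
  [0,0,0,0,0,0,15],
  [0,0,0,0,0,0,15],
  [0,0,0,0,0,0,15],
  [0,0,0,0,0,0,15],
  [0,0,0,0,0,0,15],
])

```text
t: 30.8
tool_pos: [0.537, 0.052, 0.0765]
orientation: [1.894, 2.495, -0.005]
force: [10.5, -25.3, -4.3]
opening: 0.0238
gripper_force: 55.0
```

```bash
python3 - <<'E'
from h import *
st()
c=cam('scene'); st()
cv2.imwrite('pics/s6.png',cv2.resize(c['frame'][140:260,300:460],None,fx=5,fy=5)[:,:,::-1])
E
```

```text
fix pos [[  1.7 -28.6]] z 0.0765 F fix x,y,z 3.2 -27.2 -4.3 open 0.0238 gf 55.0 t 30.8
fix pos [[  1.7 -28.7]] z 0.0765 F fix x,y,z 3.3 -28.3 -4.6 open 0.0236 gf 55.0 t 30.9
```

View pics/s6.png

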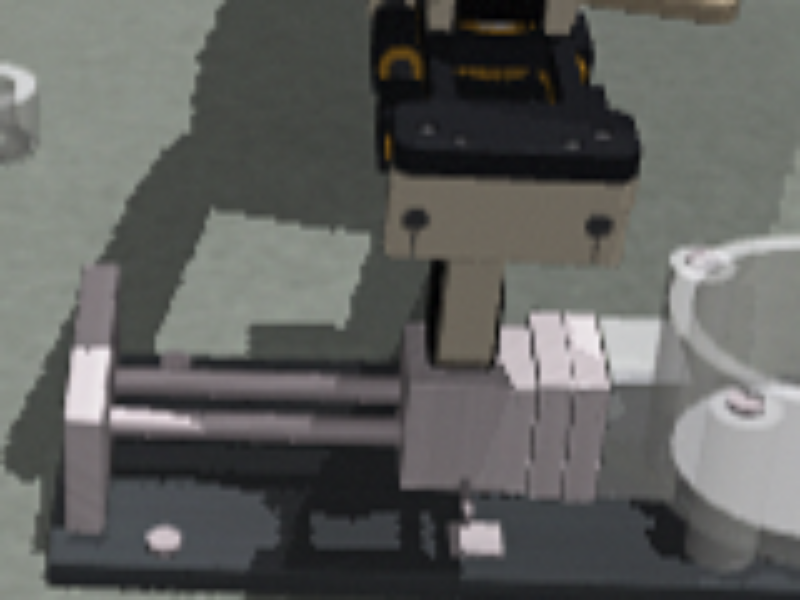

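The stack is closed between the jaw face at crop (530,430) and the lug at (605,440). Both plates are upright and the pointer at (468,505) is alongside the strip at (480,537). The push is about 27 N, roughly 20 N of it on the stack, so I'm handing it in.

```bash
python3 -c "
from plant import close_job
print(close_job())"
```

```text
the job is handed in; nothing more can be done
None
```

The job is handed in: two spacer plates stand upright against the lug and the gripper holds the jaw pressed on them with about 20 N, its travel about 38 mm and its pointer alongside the strip; the judge gave no verdict.

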